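# Press two mosaic tiles home in order

## Robot

A 6-joint arm with a two-finger parallel gripper is mounted at the origin on the work surface. World frame = base frame: x ahead of the robot, y to its left, z up, the work surface at z = 0. Lengths are in m, angles in rad, forces in N, time in s.
With the tool pointing down it reaches from about 0.425 to 0.95 m from the base axis. Payload 3.5 kg.
Tool frame: the origin (TCP) lies midway between the tips of the shut fingers; the grasp point (between the pads) lies 19 mm behind it; z points along the fingers, y is the line along which they close (so a half turn about z gives the same grasp; the last joint's range is limited). The gripper opens to 85 mm and grips with 20 to 120 N. Pads are 22 mm wide; open, the fingers measure 114 mm over their backs; the gripper's body (76 mm by 85 mm) begins 54 mm behind the grasp point. The pads swing forward as they close: fully open they stand 13 mm farther back than shut.
Start: joints at [1.185, 0.286, 1.577, -0, 1.279, -0.15], TCP at [0.158, 0.656, 0.231] pointing down, gripper open.
Joint ranges: [-2.77, 2.77], [-0.9, 2.22], [0.21, 2.48], [-1.53, 4.67], [0.24, 2.81], [-2.84, 2.84]. Speed limits (rad/s): [2.79, 2.79, 3.14, 3.14, 3.14, 3.14].

## Interface

Orientations are given as a unit quaternion [x, y, z, w].
In Python, from plant import ctrl gives the robot as it stands.
- The arm moves only by the tool move_arm, never from a script. Its argument "plan" is a list of rows, each an object of numbers: "x", "y", "z": the shift along the tool's x, y, z in m; "yaw": the turn about the tool's z in rad; "fingers": the closure, from 0 (fully open) to 1 (shut). In form: [{"x": .., "y": .., "z": .., "yaw": .., "fingers": ..}, ...]. A call has 1 to 5 rows; each row is the pose to reach, as a shift and turn from the pose commanded when the call began, along the tool's axes at that moment; what a row does not reach only later rows make up. A row lasts 1/10 s, in which the tool goes at most 50 mm and 8.59 degrees, less where a joint would pass 70% of its speed; a pose out of reach is approached as far as the arm can. A call with a gripper value outside its range is refused whole. The fingers move at their own pace and stop on an object; "force" is the grip in N (left out, the last holds). Time passes only in rows, so rows that repeat a pose let the fingers close. It gives the time, the measured TCP pose, the force, the opening and the grip force at its end, in the units of the state.
- ctrl.get_state(): the state, without advancing time (a new reading comes with each control period).
- ctrl.read_camera(name): name is "scene" or "side" or "wrist"; returns the picture (384x512x3 uint8, red, green, blue); there is no depth.
- ctrl.camera_model(name): a dict with "intrinsics" (3x3 intrinsics, pixels), "cam_to_world" (4x4, takes a point from camera to world coordinates); the wrist camera has in their place "tool_from_camera" (4x4, takes a point from camera to tool coordinates, whose origin is the TCP and whose axes are the flange's). Camera axes: x right, y up, looking along -z (the intrinsics and any distortion apply to the point x, -y, -z); pixel columns grow to the right and rows downward; lengths in m; the calibration is good to about 2 mm. The wrist camera is an equidistant fisheye: a pixel r from the principal point sees the ray r / f radians off the axis. A picture is of the moment at which its call begins: read the wrist's pose just before it. camera_model takes no time and is no camera call.
- ctrl.sign_off(): hands the job in; it is judged then, once.
The state is a dict: "time": time; "qpos": joint angles; "dq": joint speeds; "joint_efforts": joint torques, N m; "eef_pos": TCP position; "tcp_rot": TCP orientation; "contact_force": force on the tool from outside, world axes, zero at the start; "wrist_torque": the same for the moment, N m; "opening": opening from 0.0 (shut) to 1.0 (fully open); "finger_force": force on a finger pad.
Only numpy, scipy, OpenCV 4.12 (cv2) and the standard library are available. Lean on these libraries where they do the work, as an engineer would, in place of code of your own. Each camera call takes 0.05 s, during which the arm holds its last target. There are 200 camera calls.

## Task

In the framed mosaic panel, gently press first the raised blue glass tile and then the raised yellow one down with the fingertips until each is fully home, flush with the stone field; then withdraw. Use only the fingertips: do not grip or lift anything, and leave the red, green and white tiles, the loose spare blue tile, the jar, the bowl and the nippers just as they are.

Things in the scene. Friction and masses are not known exactly. Their poses are not given: they have to be found in the camera images.
- panel: Framed mosaic panel, fixed to the bench, 254 x 364 mm (its x by y), origin at the centre of its underside. The stone field is flat, its surface 22 mm above the origin (and the bench); the dark wooden frame round it is 26 mm high and 12 mm wide. Five square pockets hold the coloured glass tiles, at panel (x, y) = (0, 0) and (+-55, +-85) mm; which colour is in which pocket varies.
- blue_tile (a joint): How far the blue glass tile is pushed in, in m, growing downwards. 0.012 = fully home, its top flush with the stone field; a hard stop there. At the start 0 to 0.004, that is standing 12 to 8 mm proud. A snug fit: it slides straight down under about 4 N, and stays where it is left (no spring). It can also be pulled up, to -0.010.
- blue_top (a point): Centre of the top face of the blue glass tile in the panel, a 44 x 44 mm square with sides along the panel's x and y; z up. It moves with the tile; flush, it is 22 mm above the bench. Not to be confused with the loose spare tile of the same colour.
- yellow_tile (a joint): How far the yellow glass tile is pushed in, in m, growing downwards. 0.012 = fully home, its top flush with the stone field; a hard stop there. At the start 0 to 0.004, that is standing 12 to 8 mm proud. A snug fit: it slides straight down under about 4 N, and stays where it is left (no spring). It can also be pulled up, to -0.010.
- yellow_top (a point): Centre of the top face of the yellow glass tile in the panel, a 44 x 44 mm square with sides along the panel's x and y; z up. It moves with the tile; flush, it is 22 mm above the bench.
- red_top (a point): Centre of the top face of the red glass tile, 44 x 44 mm, in another pocket of the panel, standing 8 to 12 mm proud of the field and equally easy to push (about 4 N). To be left as it is.
- green_top (a point): Centre of the top face of the green glass tile, 44 x 44 mm, in another pocket of the panel, standing 8 to 12 mm proud of the field and equally easy to push (about 4 N). To be left as it is.
- white_top (a point): Centre of the top face of the white glass tile, 44 x 44 mm, in another pocket of the panel, standing 8 to 12 mm proud of the field and equally easy to push (about 4 N). To be left as it is.
- spare_tile: Spare blue glass tile, 44 x 44 x 16 mm, loose on the bench beside the panel's +y side; origin at the centre of its underside.
- jar: Small amber glass jar with black lid, 36 mm in diameter, 45 mm high, standing loose on the mosaic field near the middle of the panel's +y edge; origin at the centre of its underside.
- bowl: White plastic bowl of stone chips, 116 mm across the rim, 60 mm high, loose on the bench beside the panel's -y side; origin at the centre of its underside.
- nippers: Tile nippers with red handles, about 170 mm long, 55 mm wide, 14 mm high, lying loose on the bench beside the panel's -y side; origin on the bench about 20 mm behind the pivot, jaws towards its +x.

How it is judged:
By the outcome, as a careful person would: the job done as asked, in the order asked, and still so for the second after the job is handed in, with the robot touching nothing.
It also fails if it takes over 42 s, if anything falls off the work surface, if the arm or the gripper's body presses on something with over 40 N, if the wrist force passes 120 N, or if a joint passes its speed limit or range.

## Working session

There is one attempt and no reset: what is moved stays moved. The work goes in short steps, Python scripts to look and compute and a tool call to move; the robot and the scene stay as the last step left them, time stands still between calls to the robot, and variables do not carry over. Pictures are saved under pics/ and viewed, at most 10 in all, crops included, and the job is handed in when it is done.

Besides the shell and the picture viewer there is one more tool, called after "Call:" in YAML: its name, and indented under it one key for each argument. move_arm: Moves the arm, as the interface text tells. Its arguments: {"type":"object","properties":{"plan":{"type":"array"},"force":{"type":"number"}},"required":["plan"]}

```bash
mkdir -p pics
cat > h.py <<'E'
import numpy as np,cv2
from plant import ctrl
from scipy.spatial.transform import Rotation as R
def ray(name,u,v,st=None):
    m=ctrl.camera_model(name);K=np.array(m["intrinsics"])
    a=(u-K[0,2])/K[0,0];b=(v-K[1,2])/K[1,1]
    if name=="wrist":
        r=np.hypot(a,b);s=np.sin(r)/max(r,1e-9);d=np.array([a*s,-b*s,-np.cos(r)])
        T=np.eye(4);T[:3,:3]=R.from_quat(st["tcp_rot"]).as_matrix();T[:3,3]=st["eef_pos"];T=T@np.array(m["tool_from_camera"])
    else:
        d=np.array([a,-b,-1.]);T=np.array(m["cam_to_world"])
    d=T[:3,:3]@d;return T[:3,3],d/np.linalg.norm(d)
def tri(rays):
    A=0;b=0
    for o,d in rays:
        P=np.eye(3)-np.outer(d,d);A=A+P;b=b+P@o
    x=np.linalg.solve(A,b);return x,[np.linalg.norm((np.eye(3)-np.outer(d,d))@(x-o)) for o,d in rays]
def proj(name,p,st=None):
    m=ctrl.camera_model(name);K=np.array(m["intrinsics"])
    if name=="wrist":
        T=np.eye(4);T[:3,:3]=R.from_quat(st["tcp_rot"]).as_matrix();T[:3,3]=st["eef_pos"];T=T@np.array(m["tool_from_camera"])
    else: T=np.array(m["cam_to_world"])
    c=T[:3,:3].T@(np.array(p)-T[:3,3]);c=np.array([c[0],-c[1],-c[2]])
    if name=="wrist":
        r=np.hypot(c[0],c[1]);th=np.arctan2(r,c[2]);q=c[:2]/r*th
    else:q=c[:2]/c[2]
    return K[0,0]*q[0]+K[0,2],K[1,1]*q[1]+K[1,2]
E
python3 - <<'E'
from h import *
st=ctrl.get_state();print({k:np.round(v,4) for k,v in st.items()})
ims=[]
for n in["scene","side","wrist"]:
    im=ctrl.read_camera(n)[:,:,::-1];cv2.imwrite(f"pics/{n}0.png",im);m=ctrl.camera_model(n);print(n,{k:np.round(v,3).tolist() if not isinstance(v,(str,dict)) else v for k,v in m.items()})
    ims.append(cv2.resize(im,(800,600),interpolation=cv2.INTER_CUBIC));cv2.imwrite(f"pics/{n}0b.png",ims[-1])
E
```

```text
{'time': np.float64(0.0), 'qpos': array([ 1.185 ,  0.2872,  1.5782,  0.    ,  1.2786, -0.15  ]), 'dq': array([ 0.0011, -0.0005,  0.0013,  0.0017, -0.0014,  0.0014]), 'joint_efforts': array([ 5.00000e-04, -4.05993e+01, -2.92615e+01, -2.00000e-04,
        5.90000e-03, -0.00000e+00]), 'eef_pos': array([0.1574, 0.6557, 0.2299]), 'tcp_rot': array([ 1.176e-01,  9.931e-01, -1.100e-03, -3.000e-04]), 'contact_force': array([ 0.6934, -0.8229, -0.159 ]), 'wrist_torque': array([ 0.0231, -0.0601,  0.0019]), 'finger_force': np.float64(0.0), 'opening': np.float64(1.0018)}
scene {'intrinsics': [[408.119, 0.0, 257.522], [0.0, 408.119, 198.75], [0.0, 0.0, 1.0]], 'cam_to_world': [[0.581, -0.686, 0.438, 0.959], [0.814, 0.496, -0.303, -0.234], [-0.01, 0.532, 0.847, 0.852], [0.0, 0.0, 0.0, 1.0]]}
side {'intrinsics': [[387.953, 0.0, 258.17], [0.0, 387.953, 193.161], [0.0, 0.0, 1.0]], 'cam_to_world': [[0.776, 0.487, -0.401, 0.078], [-0.631, 0.582, -0.513, -0.558], [-0.017, 0.651, 0.759, 0.914], [0.0, 0.0, 0.0, 1.0]]}
wrist {'intrinsics': [[297.319, 0.0, 260.224], [0.0, 297.319, 190.491], [0.0, 0.0, 1.0]], 'tool_from_camera': [[0.0, 0.952, 0.306, 0.08], [1.0, -0.0, -0.001, 0.001], [-0.001, 0.306, -0.952, -0.142], [0.0, 0.0, 0.0, 1.0]]}
```

View pics/scene0b.png

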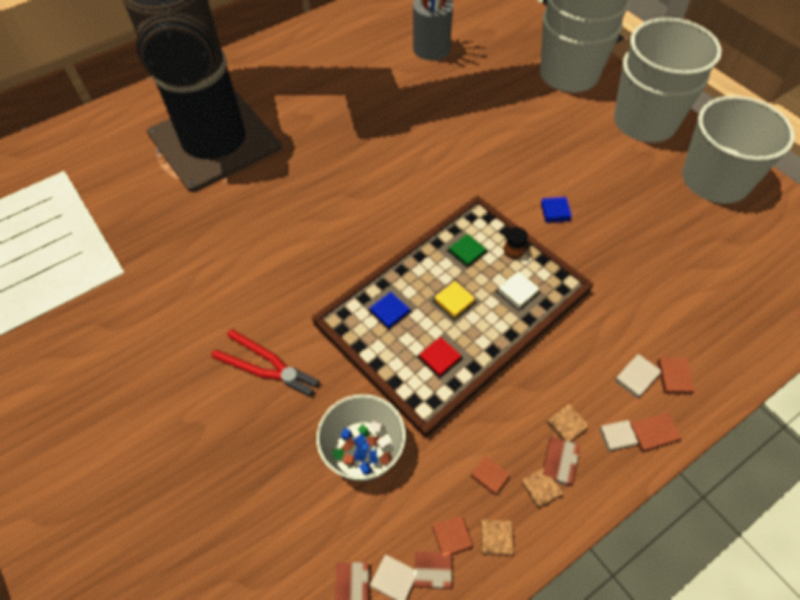

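View pics/side0b.png

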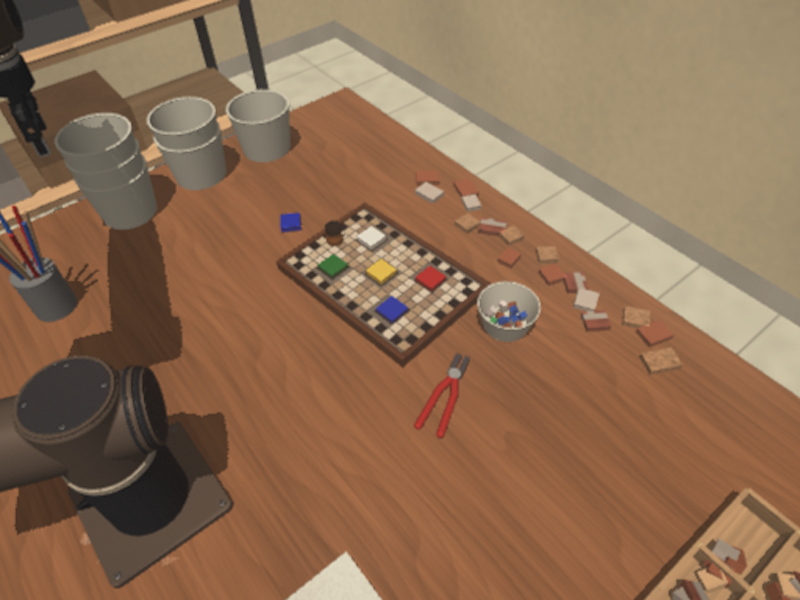

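The scene view shows the blue tile at (390,309), yellow at (455,299), green at (467,249), white at (518,289) and red at (440,356). In the side view, blue is at (392,308) and yellow at (381,270). The spare tile and the jar sit beyond the +y end.

Run:
```python
from h import *
seeds={"blue":[(390,309),(392,308)],"yellow":[(455,299),(381,270)],"green":[(467,249),(333,266)],"white":[(518,289),(371,237)],"red":[(440,356),(431,277)]}
P={}
vis=[]
for i,n in enumerate(["scene","side"]):
    im=cv2.imread(f"pics/{n}0.png")
    big=cv2.resize(im,None,fx=4,fy=4,interpolation=cv2.INTER_CUBIC)
    for c,s in seeds.items():
        x,y=(np.array(s[i])*0.64*4+1.5).astype(int)
        ref=np.median(big[y-8:y+8,x-8:x+8].reshape(-1,3),0)
        d=np.abs(big.astype(float)-ref).max(2)<(40 if c!="white" else 22)
        d=d&(np.hypot(*np.meshgrid(np.arange(big.shape[1])-x,np.arange(big.shape[0])-y))<85)
        nl,l,stt,cen=cv2.connectedComponentsWithStats(d.astype(np.uint8),connectivity=4)
        k=l[y,x];u=(cen[k]-1.5)/4;P.setdefault(c,[]).append(u)
        cs=cv2.findContours((l==k).astype(np.uint8),0,1)[0];cv2.drawContours(big,cs,-1,(255,0,255),1)
    q=(np.array(seeds["yellow"][i])*2.56).astype(int);cr=big[q[1]-230:q[1]+230,q[0]-200:q[0]+200];vis.append(cr)
cv2.imwrite("pics/seg.png",np.hstack(vis))
X={}
for c in P:
    x,e=tri([ray(n,*P[c][i]) for i,n in enumerate(["scene","side"])]);X[c]=x;print(c,np.round(P[c],1).tolist(),np.round(x,4),np.round(e,4))
for a,b in [("blue","yellow"),("yellow","white"),("green","yellow"),("red","yellow"),("blue","green"),("red","white"),("blue","red"),("green","white")]:
    v=(X[b]-X[a])[:2];print(a,b,np.linalg.norm(v).round(4),np.degrees(np.arctan2(v[1],v[0])).round(1))
```

```text
blue [[248.9, 197.2], [250.3, 196.8]] [0.5181 0.0455 0.0286] [0.0009 0.0009]
yellow [[290.5, 190.0], [243.4, 172.2]] [0.5623 0.1364 0.0326] [0.0011 0.0011]
green [[298.6, 158.9], [212.6, 169.9]] [0.4968 0.2137 0.0258] [0.0018 0.0018]
white [[331.6, 183.8], [237.0, 150.6]] [0.6064 0.2278 0.033 ] [0.0011 0.0011]
red [[281.3, 226.7], [275.1, 176.6]] [0.6276 0.0592 0.0303] [0.0008 0.0008]
blue yellow 0.1011 64.1
yellow white 0.1014 64.2
green yellow 0.1013 -49.7
red yellow 0.1012 130.2
blue green 0.1695 97.2
red white 0.17 97.2
blue red 0.1104 7.1
green white 0.1105 7.3
```

View pics/seg.png

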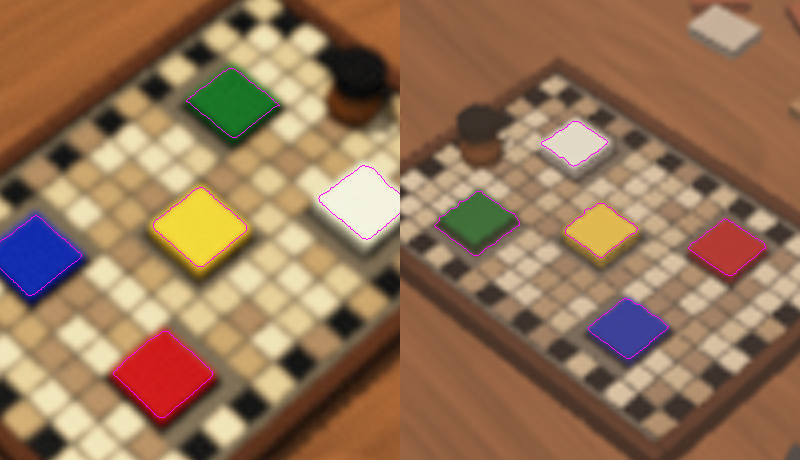

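The segmentation outlines fit. The outlined tops triangulate to the given spacings (101, 110 and 170 mm), with the panel yawed about 7.2°. I'll check what lies along the transit path next.

Run:
```python
from h import *
g={"cupbase":(432,50),"cuptop":(432,0),"bkt1":(570,80),"bkt2":(650,130),"bkt3":(725,190)}
for k,(u,v) in g.items():
    o,d=ray("scene",u*.64,v*.64);print(k,np.round(o-d*o[2]/d[2],3))
o=ray("side",50*.64,310*.64);print("cupbase side",np.round(o[0]-o[1]*o[0][2]/o[1][2],3))
o1=[tri([ray("side",u*.64,v*.64),ray("scene",a*.64,b*.64)]) for u,v,a,b in[(183,105,672,45),(259,98,742,122),(25,268,432,5)]];print(o1)
st=ctrl.get_state();M=R.from_quat(st["tcp_rot"]).as_matrix();print(M.round(4))
for t in [(.5175,.0455,.12),(.562,.136,.12)]:print((M.T@(np.array(t)-st["eef_pos"])).round(4))
```

```text
cupbase [0.024 0.501 0.   ]
cuptop [-0.12   0.609  0.   ]
bkt1 [0.268 0.668 0.   ]
bkt2 [0.464 0.69  0.   ]
bkt3 [0.649 0.683 0.   ]
cupbase side [ 0.008  0.494 -0.   ]
[(array([0.44796176, 0.68061056, 0.18591511]), [np.float64(0.00694156992917932), np.float64(0.006941569929179304)]), (array([0.62078015, 0.6680151 , 0.14566535]), [np.float64(0.002808999870908901), np.float64(0.002808999870908967)]), (array([0.0144186 , 0.50698736, 0.09998645]), [np.float64(0.005082272713092633), np.float64(0.005082272713092695)])]
[[-9.723e-01  2.336e-01 -7.000e-04]
 [ 2.336e-01  9.723e-01 -1.700e-03]
 [ 3.000e-04 -1.800e-03 -1.000e+00]]
[-0.4927 -0.5091  0.111 ]
[-0.5148 -0.4108  0.1108]
```

Call:
move_arm:
  plan:
    - {"x": 0, "y": 0, "z": -0.05, "yaw": 0, "fingers": 1}
    - {"x": 0, "y": 0, "z": -0.1, "yaw": 0, "fingers": 1}
    - {"x": -0.01, "y": -0.05, "z": -0.1, "yaw": 0, "fingers": 1}
    - {"x": -0.03, "y": -0.09, "z": -0.1, "yaw": 0, "fingers": 1}
    - {"x": -0.06, "y": -0.13, "z": -0.1, "yaw": 0, "fingers": 1}
  force: 20

```text
time: 0.65
eef_pos: [0.1849, 0.5147, 0.3315]
tcp_rot: [0.116, 0.993, 0.0, 0.0]
contact_force: [0.5, 0.3, 0.2]
opening: 0.145
finger_force: 0.0
```

Call:
move_arm:
  plan:
    - {"x": -0.03, "y": -0.04, "z": 0, "yaw": 0, "fingers": 1}
    - {"x": -0.06, "y": -0.08, "z": 0, "yaw": 0, "fingers": 1}
    - {"x": -0.09, "y": -0.12, "z": 0, "yaw": 0, "fingers": 1}
    - {"x": -0.12, "y": -0.15, "z": 0, "yaw": 0, "fingers": 1}
    - {"x": -0.15, "y": -0.18, "z": 0, "yaw": 0, "fingers": 1}

```text
time: 1.15
eef_pos: [0.2896, 0.3041, 0.3312]
tcp_rot: [0.117, 0.993, 0.0, 0.0]
contact_force: [0.1, 0.1, 0.5]
opening: 0.0
finger_force: 0.0
```

Call:
move_arm:
  plan:
    - {"x": -0.04, "y": -0.03, "z": 0.02, "yaw": 0, "fingers": 1}
    - {"x": -0.08, "y": -0.06, "z": 0.04, "yaw": 0, "fingers": 1}
    - {"x": -0.12, "y": -0.09, "z": 0.05, "yaw": 0, "fingers": 1}
    - {"x": -0.15, "y": -0.12, "z": 0.06, "yaw": 0, "fingers": 1}
    - {"x": -0.18, "y": -0.14, "z": 0.06, "yaw": 0, "fingers": 1}

```text
time: 1.65
eef_pos: [0.4315, 0.1251, 0.2692]
tcp_rot: [0.119, 0.993, -0.0, -0.002]
contact_force: [0.3, -0.5, 0.1]
opening: -0.001
finger_force: 0.0
```

Call:
move_arm:
  plan:
    - {"x": -0.03, "y": -0.02, "z": 0.02, "yaw": 0, "fingers": 1}
    - {"x": -0.06, "y": -0.04, "z": 0.05, "yaw": 0, "fingers": 1}
    - {"x": -0.09, "y": -0.055, "z": 0.09, "yaw": 0.05, "fingers": 1}
    - {"x": -0.103, "y": -0.059, "z": 0.13, "yaw": 0.1, "fingers": 1}
    - {"x": -0.103, "y": -0.059, "z": 0.17, "yaw": 0.11, "fingers": 1}

```text
time: 2.15
eef_pos: [0.5195, 0.0447, 0.0998]
tcp_rot: [0.174, 0.985, -0.0, 0.001]
contact_force: [1.3, 0.4, 0.3]
opening: 0.002
finger_force: 0.0
```

Run:
```python
from h import *
st=ctrl.get_state();print(np.round(st["eef_pos"],4),np.round(st["contact_force"],2),np.round(st["dq"],3))
M=R.from_quat(st["tcp_rot"]).as_matrix();print(M.round(3), (M.T@(np.array([.518,.0455,.04])-st["eef_pos"])).round(4))
im=ctrl.read_camera("wrist")[:,:,::-1].copy();a=cv2.resize(im,(400,300))
b=[]
for n in["scene","side"]:
    i=ctrl.read_camera(n)[:,:,::-1];u,v=map(int,proj(n,[.54,.09,.03]));b.append(cv2.resize(i[v-60:v+60,u-80:u+80],(400,300),interpolation=cv2.INTER_CUBIC))
cv2.imwrite("pics/w1.png",np.vstack([np.hstack(b),np.hstack([a,a*0])]))
```

```text
[0.5195 0.0447 0.0998] [1.28 0.36 0.26] [ 0.023  0.548  0.265  0.009 -0.783  0.085]
[[-0.94   0.342  0.001]
 [ 0.342  0.94  -0.   ]
 [-0.001  0.    -1.   ]] [0.0018 0.0003 0.0598]
```

View pics/w1.png

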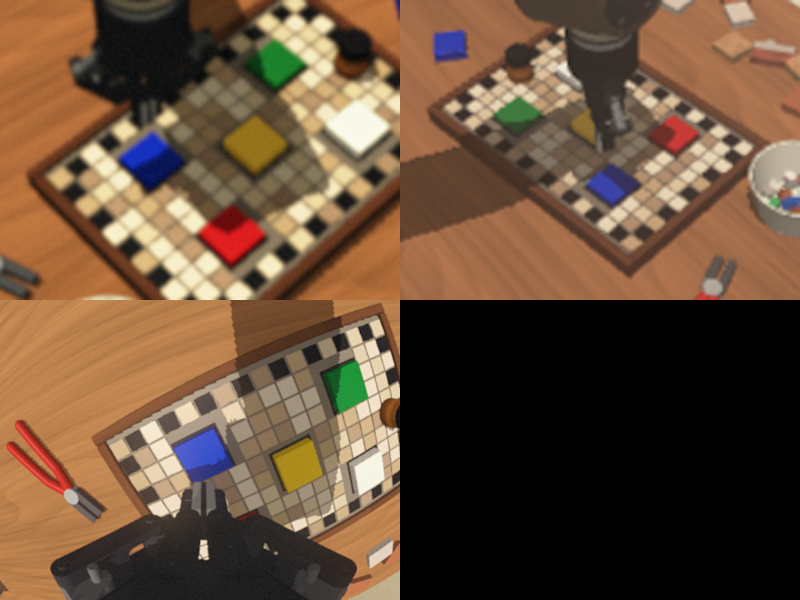

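The fingertips are shut above the blue tile with clear surroundings: the TCP is about 1.5 mm from its centre. The yaw went the wrong way, so I'll undo it while descending.

Call:
move_arm:
  plan:
    - {"x": 0.001, "y": 0, "z": 0.02, "yaw": -0.1, "fingers": 1}
    - {"x": 0.001, "y": 0, "z": 0.04, "yaw": -0.22, "fingers": 1}
    - {"x": 0.001, "y": 0, "z": 0.055, "yaw": -0.22, "fingers": 1}
    - {"x": 0.001, "y": 0, "z": 0.055, "yaw": -0.22, "fingers": 1}
    - {"x": 0.001, "y": 0, "z": 0.055, "yaw": -0.22, "fingers": 1}

```text
time: 2.8
eef_pos: [0.5187, 0.0467, 0.0487]
tcp_rot: [0.063, 0.998, -0.0, 0.002]
contact_force: [-0.7, -0.8, 0.3]
opening: -0.002
finger_force: 0.0
```

Call:
move_arm:
  plan:
    - {"x": 0, "y": 0, "z": 0.004, "yaw": 0, "fingers": 1}
    - {"x": 0, "y": 0, "z": 0.008, "yaw": 0, "fingers": 1}
    - {"x": 0, "y": 0, "z": 0.011, "yaw": 0, "fingers": 1}
    - {"x": 0, "y": 0, "z": 0.014, "yaw": 0, "fingers": 1}
    - {"x": 0, "y": 0, "z": 0.016, "yaw": 0, "fingers": 1}

```text
time: 3.3
eef_pos: [0.517, 0.0465, 0.0301]
tcp_rot: [0.063, 0.998, -0.0, -0.0]
contact_force: [-1.3, -0.6, 4.0]
opening: -0.001
finger_force: 2.0
```

Call:
move_arm:
  plan:
    - {"x": 0, "y": 0, "z": 0.0015, "yaw": 0, "fingers": 1}
    - {"x": 0, "y": 0, "z": 0.003, "yaw": 0, "fingers": 1}
    - {"x": 0, "y": 0, "z": 0.0045, "yaw": 0, "fingers": 1}
    - {"x": 0, "y": 0, "z": 0.006, "yaw": 0, "fingers": 1}
    - {"x": 0, "y": 0, "z": 0.007, "yaw": 0, "fingers": 1}

```text
time: 3.8
eef_pos: [0.517, 0.0466, 0.0232]
tcp_rot: [0.063, 0.998, -0.0, -0.0]
contact_force: [-3.6, 0.1, 3.5]
opening: -0.001
finger_force: 1.9
```

Call:
move_arm:
  plan:
    - {"x": 0, "y": 0, "z": 0.0005, "yaw": 0, "fingers": 1}
    - {"x": 0, "y": 0, "z": 0.001, "yaw": 0, "fingers": 1}
    - {"x": 0, "y": 0, "z": 0.001, "yaw": 0, "fingers": 1}

```text
time: 4.1
eef_pos: [0.5171, 0.0466, 0.0221]
tcp_rot: [0.063, 0.998, -0.0, -0.0]
contact_force: [-2.5, 0.4, 2.5]
opening: -0.001
finger_force: 1.2
```

Call:
move_arm:
  plan:
    - {"x": 0, "y": 0, "z": 0.0005, "yaw": 0, "fingers": 1}
    - {"x": 0, "y": 0, "z": 0.0005, "yaw": 0, "fingers": 1}

```text
time: 4.3
eef_pos: [0.5171, 0.0466, 0.0221]
tcp_rot: [0.063, 0.998, -0.0, -0.0]
contact_force: [-2.5, 0.6, 5.3]
opening: -0.001
finger_force: 2.7
```

Call:
move_arm:
  plan:
    - {"x": 0, "y": 0, "z": 0.0005, "yaw": 0, "fingers": 1}
    - {"x": 0, "y": 0, "z": 0.0005, "yaw": 0, "fingers": 1}

```text
time: 4.5
eef_pos: [0.5171, 0.0466, 0.0221]
tcp_rot: [0.063, 0.998, -0.0, -0.0]
contact_force: [-5.5, 0.4, 8.4]
opening: -0.004
finger_force: 4.2
```

Call:
move_arm:
  plan:
    - {"x": 0, "y": 0, "z": 0.0007, "yaw": 0, "fingers": 1}
    - {"x": 0, "y": 0, "z": 0.0007, "yaw": 0, "fingers": 1}

```text
time: 4.7
eef_pos: [0.5171, 0.0466, 0.022]
tcp_rot: [0.063, 0.998, -0.0, -0.001]
contact_force: [-7.6, 0.2, 13.6]
opening: 0.001
finger_force: 6.4
```

Call:
move_arm:
  plan:
    - {"x": 0, "y": 0, "z": -0.01, "yaw": 0, "fingers": 1}
    - {"x": 0, "y": 0, "z": -0.03, "yaw": 0, "fingers": 1}
    - {"x": 0, "y": 0, "z": -0.05, "yaw": 0, "fingers": 1}
    - {"x": 0, "y": 0, "z": -0.05, "yaw": 0, "fingers": 1}
    - {"x": 0, "y": 0, "z": -0.05, "yaw": 0, "fingers": 1}

```text
time: 5.2
eef_pos: [0.5176, 0.0465, 0.0707]
tcp_rot: [0.063, 0.998, -0.0, 0.001]
contact_force: [-0.4, -0.6, 0.0]
opening: 0.002
finger_force: 0.0
```

Run:
```python
from h import *
st=ctrl.get_state();print(np.round(st["eef_pos"],4))
M=R.from_quat(st["tcp_rot"]).as_matrix();print(M.round(3), (M.T@(np.array([.562,.136,.045])-st["eef_pos"])).round(4))
```

```text
[0.5176 0.0465 0.0707]
[[-0.992  0.125  0.002]
 [ 0.125  0.992 -0.   ]
 [-0.002  0.    -1.   ]] [-0.0328  0.0943  0.0258]
```

Blue is at its hard stop: 13.6 N, z 0.022 and no longer moving. Next is yellow.

Call:
move_arm:
  plan:
    - {"x": -0.012, "y": 0.035, "z": 0, "yaw": 0, "fingers": 1}
    - {"x": -0.024, "y": 0.07, "z": 0, "yaw": 0, "fingers": 1}
    - {"x": -0.033, "y": 0.094, "z": 0.01, "yaw": 0, "fingers": 1}
    - {"x": -0.033, "y": 0.094, "z": 0.025, "yaw": 0, "fingers": 1}
    - {"x": -0.033, "y": 0.094, "z": 0.025, "yaw": 0, "fingers": 1}

```text
time: 5.7
eef_pos: [0.5586, 0.1357, 0.0414]
tcp_rot: [0.062, 0.998, -0.001, -0.004]
contact_force: [0.2, -0.1, -0.4]
opening: -0.001
finger_force: 0.0
```

Call:
move_arm:
  plan:
    - {"x": 0, "y": 0, "z": 0.004, "yaw": 0, "fingers": 1}
    - {"x": 0, "y": 0, "z": 0.008, "yaw": 0, "fingers": 1}
    - {"x": 0, "y": 0, "z": 0.011, "yaw": 0, "fingers": 1}
    - {"x": 0, "y": 0, "z": 0.014, "yaw": 0, "fingers": 1}
    - {"x": 0, "y": 0, "z": 0.016, "yaw": 0, "fingers": 1}

```text
time: 6.2
eef_pos: [0.5617, 0.1351, 0.0302]
tcp_rot: [0.063, 0.998, -0.0, -0.0]
contact_force: [-2.2, -1.3, 4.0]
opening: 0.002
finger_force: 2.0
```

Call:
move_arm:
  plan:
    - {"x": 0, "y": 0, "z": 0.0015, "yaw": 0, "fingers": 1}
    - {"x": 0, "y": 0, "z": 0.003, "yaw": 0, "fingers": 1}
    - {"x": 0, "y": 0, "z": 0.0045, "yaw": 0, "fingers": 1}
    - {"x": 0, "y": 0, "z": 0.005, "yaw": 0, "fingers": 1}
    - {"x": 0, "y": 0, "z": 0.005, "yaw": 0, "fingers": 1}

```text
time: 6.7
eef_pos: [0.5621, 0.1357, 0.0247]
tcp_rot: [0.063, 0.998, 0.0, 0.001]
contact_force: [-0.2, -1.9, 2.0]
opening: 0.0
finger_force: 1.3
```

Call:
move_arm:
  plan:
    - {"x": 0, "y": 0, "z": 0.001, "yaw": 0, "fingers": 1}
    - {"x": 0, "y": 0, "z": 0.002, "yaw": 0, "fingers": 1}
    - {"x": 0, "y": 0, "z": 0.003, "yaw": 0, "fingers": 1}
    - {"x": 0, "y": 0, "z": 0.003, "yaw": 0, "fingers": 1}

```text
time: 7.1
eef_pos: [0.5621, 0.1358, 0.0221]
tcp_rot: [0.063, 0.998, 0.0, 0.0]
contact_force: [-0.4, -1.6, 5.2]
opening: 0.001
finger_force: 2.7
```

Call:
move_arm:
  plan:
    - {"x": 0, "y": 0, "z": 0.0007, "yaw": 0, "fingers": 1}
    - {"x": 0, "y": 0, "z": 0.0007, "yaw": 0, "fingers": 1}

```text
time: 7.3
eef_pos: [0.5621, 0.1358, 0.0221]
tcp_rot: [0.063, 0.998, -0.0, 0.0]
contact_force: [-2.8, -2.4, 10.3]
opening: 0.0
finger_force: 4.6
```

Call:
move_arm:
  plan:
    - {"x": 0, "y": 0, "z": 0.0007, "yaw": 0, "fingers": 1}
    - {"x": 0, "y": 0, "z": 0.0007, "yaw": 0, "fingers": 1}

```text
time: 7.5
eef_pos: [0.5621, 0.1358, 0.0221]
tcp_rot: [0.063, 0.998, -0.0, -0.0]
contact_force: [-4.9, -3.2, 11.9]
opening: 0.003
finger_force: 6.4
```

Call:
move_arm:
  plan:
    - {"x": 0, "y": 0, "z": -0.01, "yaw": 0, "fingers": 1}
    - {"x": 0, "y": 0, "z": -0.04, "yaw": 0, "fingers": 1}
    - {"x": 0, "y": 0, "z": -0.08, "yaw": 0, "fingers": 1}
    - {"x": 0, "y": 0, "z": -0.12, "yaw": 0, "fingers": 1}
    - {"x": 0, "y": 0, "z": -0.16, "yaw": 0, "fingers": 1}

```text
time: 8.0
eef_pos: [0.561, 0.1362, 0.1809]
tcp_rot: [0.063, 0.998, 0.001, -0.001]
contact_force: [1.5, 1.1, -0.3]
opening: 0.002
finger_force: 0.0
```

Call:
move_arm:
  plan:
    - {"x": 0.02, "y": 0.02, "z": -0.04, "yaw": 0, "fingers": 1}
    - {"x": 0.04, "y": 0.05, "z": -0.08, "yaw": 0, "fingers": 1}
    - {"x": 0.06, "y": 0.08, "z": -0.1, "yaw": 0, "fingers": 1}
    - {"x": 0.08, "y": 0.1, "z": -0.1, "yaw": 0, "fingers": 1}
    - {"x": 0.08, "y": 0.1, "z": -0.1, "yaw": 0, "fingers": 1}

```text
time: 8.5
eef_pos: [0.4931, 0.2479, 0.281]
tcp_rot: [0.061, 0.998, 0.001, 0.0]
contact_force: [1.1, -0.1, -0.1]
opening: -0.0
finger_force: 0.0
```

Run:
```python
from h import *
st=ctrl.get_state();print(np.round(st["eef_pos"],4),np.round(st["contact_force"],2))
b=[]
for n in["scene","side"]:
    i=ctrl.read_camera(n)[:,:,::-1];u,v=map(int,proj(n,[.56,.13,.03]));b.append(cv2.resize(i[v-90:v+90,u-60:u+60],(400,600),interpolation=cv2.INTER_CUBIC))
cv2.imwrite("pics/end.png",np.hstack(b))
```

```text
[0.4931 0.2479 0.281 ] [ 1.11 -0.12 -0.07]
```

View pics/end.png

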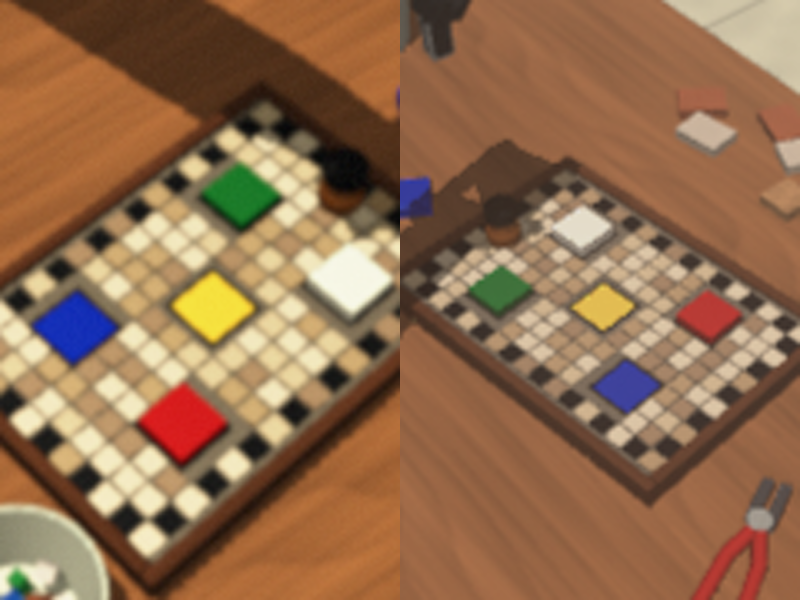

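Blue (75,326 in the scene crop) and yellow (213,306) are flush, with no side faces showing. Red, green and white still stand proud, and the jar, bowl and nippers haven't moved.

```bash
python3 -c "
from plant import ctrl
print(ctrl.sign_off())"
```

```text
the job is handed in; nothing more can be done
None
```

I pressed the blue tile and then the yellow one down to their hard stops, flush with the stone field, withdrew the arm clear of the panel, and handed the job in after about 8.6 s.

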